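# Stow the battery pack, then open the safety-capped solvent bottle

### The arm

A 6-joint arm with a two-finger parallel gripper is mounted at the origin on the work surface. World frame = base frame: x ahead of the robot, y to its left, z up, the work surface at z = 0. Lengths are in m, angles in rad, forces in N, time in s.
With the tool pointing down it reaches from about 0.35 to 0.775 m from the base axis. Payload 7.3 kg.
Tool frame: the origin (TCP) lies between the finger pads; the fingertips stand 8 mm ahead of it and the grasp point (between the pads) lies 11 mm behind it (robot.nose_length is the distance from the TCP to the fingertips, in m); z points along the fingers, y is the line along which they close (so a half turn about z gives the same grasp; the last joint's range is limited). The gripper opens to 92 mm and grips with 3 to 60 N. Pads are 19 mm wide; open, the fingers measure 130 mm over their backs; the gripper's body (75 mm by 190 mm) begins 47 mm behind the grasp point.
Start: joints at [1.049, 0.342, 1.524, -0, 1.275, -0.146], TCP at [0.193, 0.488, 0.196] pointing down, gripper open.
Joint ranges: [-2.53, 2.53], [-0.77, 2.02], [0.04, 2.7], [-1, 4.14], [0.28, 2.66], [-3.11, 3.11]. Speed limits (rad/s): [2.57, 2.57, 3.14, 3.14, 3.14, 3.14].

### API

Orientations are given as [roll, pitch, yaw] about the fixed x, y, z axes, in that order (R = Rz(yaw) Ry(pitch) Rx(roll)).
In Python, from cell import robot gives the robot as it stands. The module is installed in compiled form; this text tells all that it offers.
- The arm moves only by the shell command python3 -m jog 'ROWS' [FORCE]. ROWS is JSON, a list that holds one entry, the list of rows, each a list of 5 numbers: the gripper's target within -1 to 1 (fully open at 1, half-way at 0, shut at -1), then the shift along the tool's x, y, z in m, then the turn about the tool's z in rad. A call has 1 to 5 rows; each row is the pose to reach, as a shift and turn from the pose commanded when the call began, along the tool's axes at that moment; what a row does not reach only later rows make up. A row lasts 1/12 s, in which the tool goes at most 41.7 mm and 7.16 degrees, less where a joint would pass 70% of its speed; a pose out of reach is approached as far as the arm can. A call with a gripper value outside its range is refused whole. The fingers move at their own pace and stop on an object; FORCE is the grip in N (left out, the last holds). Time passes only in rows, so rows that repeat a pose let the fingers close. It gives the time, the measured TCP pose, the force, the opening and the grip force at its end, in the units of the state.
- robot.observe(): the state, without advancing time (a new reading comes with each control period).
- robot.read_camera(name): name is "scene" or "top"; returns the picture (480x640x3 uint8, red, green, blue); there is no depth.
- robot.camera_model(name): a dict with "camera_matrix" (3x3 intrinsics, pixels), "position" and "attitude" of the camera in the world. Camera axes: x right, y down, z forward; pixel columns grow to the right and rows downward; lengths in m; the calibration is good to about 2 mm. A picture is of the moment at which its call begins. camera_model takes no time and is no camera call.
- robot.hand_in(): hands the job in; it is judged then, once.
The state is a dict: "time": time; "qpos": joint angles; "qvel": joint speeds; "joint_efforts": joint torques, N m; "tool_pos": TCP position; "tool_rot": TCP orientation; "contact_force": force on the tool from outside, world axes, zero at the start; "torque": the same for the moment, N m; "opening": finger opening in m; "grip_force": force on a finger pad.
Only numpy, scipy, OpenCV 4.12 (cv2) and the standard library are available. Lean on these libraries where they do the work, as an engineer would, in place of code of your own. Each camera call takes 0.05 s, during which the arm holds its last target. There are 200 camera calls.

### The job

Before solvent is opened on this bench the loose battery pack must be out of the way: lay it in the open drawer and slide the drawer fully shut. Then open the solvent bottle: press its safety cap down, and while pressing turn it anticlockwise (seen from above) about a quarter turn until it comes free, lift it off, and finish while still holding the cap level in the gripper, roughly 6 cm clear above the bottle's mouth and over it. Do not knock the solder reel, mug or screwdriver out of place.

Things in the scene. Friction and masses are not known exactly. Their poses are not given: they have to be found in the camera images.
- pack: the battery pack: a black plastic block with a grey band round its sides and three small brass contacts on top, 80 (its x) x 36 (its y) x 30 mm high, about 0.16 kg, loose on the table. Origin: centre of its underside; z up.
- unit_drawer0 (a joint): how far the drawer of the low grey drawer unit is open, in m: 0 = fully shut, grows as it is pulled out towards the robot (at most 0.166); starts 0.12 to 0.15 open; slides with about 1 to 2 N and stays where it is left.
- drawer_floor (a point): point on the drawer's inner floor, midway across, 52 mm behind the inside of its front panel, 22 mm above the table; moves with the drawer. The drawer shuts along its +x (level); y across, z up. Inside: 195 mm (x) by 178 mm (y); side walls 46 mm, front panel (15 mm thick) 56 mm above the floor. Open to above from x = -52 mm to x = -59 mm + the opening; the unit's top covers the rest.
- unit_front (a point): middle of the front edge of the top of the low grey drawer unit, fixed to the table, 240 mm deep (x), 220 wide, 90 high; its drawer looks towards the robot (-x of this point). Its 12 mm top board leaves 56 mm of height over the drawer's floor. A flat black keypad box 30 mm high stands on its rear half.
- unit_drawer0_handle (a point): middle of the drawer's bar handle: a level steel bar 110 mm long along y, 35 mm ahead of the drawer's front panel, 52 mm above the table, moving with the drawer; axes as drawer_floor. Pushing the bar along +x shuts the drawer.
- bottle: the solvent bottle: white, round, 80 mm diameter, paper band, in a 120 mm square steel holder fixed to the table, so it neither moves nor turns. Origin: centre of the holder's underside, z up. The shoulder slopes from radius 40 mm at height 110 mm to radius 18 mm at 130 mm; above is the neck, 27 mm in diameter, with lugs reaching out to 21 mm radius.
- bottle_mouth (a point): centre of the bottle's mouth, 179 mm above the table: the top of the black seal disc (22 mm diameter) as it stands when not pressed.
- cap: the safety cap: black, round, ribbed, 54 mm diameter, 32 mm high, 0.04 kg, loose but locked on. Origin: centre of its lower rim, z up its axis. Seated, its rim is 150 mm and its top 182 mm above the table. Press it down 5 to 6 mm (under 4 mm it stays locked), keep it pressed and turn anticlockwise from above; it lifts off between 55 and 120 degrees, best 80 to 90. Any grip yaw serves.
- seal (a joint): how far the spring seal under the cap is pressed down, in m: 0 = not pressed, 0.007 = hard stop; about 5 N to begin, 9 N at 0.005, 10.5 N at the stop. It springs back. Unpressed, the cap can be neither turned nor lifted; it never turns clockwise, and stops firmly near 128 degrees anticlockwise.
- reel: bystander: a small solder reel with grey rims, 54 mm diameter, 30 mm high, standing flat, loose. Origin: centre of its underside.
- mug: bystander: a white mug, 76 mm diameter, 90 mm high, handle at its +y, loose. Origin: centre of its underside.
- driver: bystander: a black-handled screwdriver 170 mm long along its x, handle 26 mm thick, lying loose. Origin: on the table under its middle.
Things that resemble listed ones, but are neither listed nor needed, are in the scene too. Leave any turquoise look-alike of the pack alone. What is shaped like the cap but pink is not meant.

How it is judged:
On the way, in this order (a step that is already met when the one before it is completed fails the run):
1. the battery pack lies inside the drawer, let go, and the drawer is fully shut (x of pack in the frame of drawer_floor between -0.055 and 0.145 m and y of pack in the frame of drawer_floor between -0.09 and 0.09 m and z of pack in the frame of drawer_floor between -0.005 and 0.035 m and value of joint unit_drawer0 below 0.008 m and contact force between pack and the fingers below 0.05 N), for 0.2 s.
2. the safety cap is pressed down on the bottle (value of joint seal above 0.0035 m and horizontal distance between cap and bottle below 0.01 m), for 0.1 s.
At the end, for the whole second after the job is handed in: The pack lies let go in the drawer, which is shut to within 8 mm. The cap is held still in the fingers (over 1 N), touching no part of the bottle, level to within 0.25 rad, its lower rim 30 to 150 mm above the bottle's mouth and its axis within 40 mm of it (all of step 1 and z of cap in the frame of bottle_mouth between 0.03 and 0.15 m and horizontal distance between cap and bottle_mouth below 0.04 m and angle between cap's own z axis and vertical below 0.25 rad and contact force between cap and the fingers above 1 N and contact force between cap and bottle below 0.05 N and linear speed of cap below 0.03 m/s); the arm keeps its last pose, push and grip.
It fails at once if the solder reel, mug or screwdriver is displaced by more than 30 mm (distance of any of reel, mug, driver from where it was at the start of the episode above 0.03 m).
It also fails if it takes over 67 s, if anything falls off the work surface, if the arm or the gripper's body presses on something with over 40 N, if the wrist force passes 120 N, or if a joint passes its speed limit or range.

## Working session

There is one attempt and no reset: what is moved stays moved. The work goes in short steps, Python scripts to look and compute and a shell command to move; the robot and the scene stay as the last step left them, time stands still between calls to the robot, and variables do not carry over. Pictures are saved under pics/ and viewed, at most 12 in all, crops included, and the job is handed in when it is done.

```bash
mkdir -p pics; cat > h.py <<'E'
import numpy as np, cv2
from scipy.spatial.transform import Rotation as R
from cell import robot
def snap(n,f):
    im=robot.read_camera(n); cv2.imwrite('pics/'+f,im[:,:,::-1]); return im
def crop(src,f,x0,y0,x1,y1,k):
    im=cv2.imread('pics/'+src)[y0:y1,x0:x1]; cv2.imwrite('pics/'+f,cv2.resize(im,None,fx=k,fy=k,interpolation=cv2.INTER_CUBIC))
def cam(n):
    m=robot.camera_model(n); a=np.array(m['attitude'],float)
    Rm=a if a.shape==(3,3) else R.from_euler('xyz',a).as_matrix()
    return np.array(m['camera_matrix']),np.array(m['position']),Rm
def world(n,u,v,z):
    K,p,Rm=cam(n); d=Rm@np.linalg.inv(K)@[u,v,1]; return p+d*(z-p[2])/d[2]
def pix(n,P):
    K,p,Rm=cam(n); q=K@(Rm.T@(np.array(P)-p)); return q[:2]/q[2]
def tool(P):
    "shift in tool axes from current measured TCP to world P"
    s=robot.observe(); return R.from_euler('xyz',s['tool_rot']).as_matrix().T@(np.array(P)-s['tool_pos'])
E
python3 - <<'E'
from h import *
snap('top','t1.png'); snap('scene','s1.png')
for n in('top','scene'): print(robot.camera_model(n))
print(robot.observe())
E
```

```text
{'camera_matrix': array([[615.74343165,   0.        , 320.87782654],
       [  0.        , 615.74343165, 241.02834572],
       [  0.        ,   0.        ,   1.        ]]), 'position': array([ 0.36947516, -0.01471091,  1.43474175]), 'attitude': array([-2.99950644e+00,  6.46899619e-04, -1.58080796e+00])}
{'camera_matrix': array([[581.15292638,   0.        , 328.17713693],
       [  0.        , 581.15292638, 233.85493268],
       [  0.        ,   0.        ,   1.        ]]), 'position': array([0.96755003, 0.67885129, 1.19980092]), 'attitude': array([-2.48292334, -0.01670774,  2.59910137])}
{'time': 0.1, 'qpos': array([ 1.04898382e+00,  3.42628862e-01,  1.52489605e+00,  1.72662296e-05,
        1.27536440e+00, -1.46013194e-01]), 'qvel': array([-0.00169538, -0.00151244, -0.00240815, -0.00022907,  0.00144541,
        0.00097909]), 'joint_efforts': array([ 2.36123364e-03, -4.32009172e+01, -2.44694817e+01,  7.20242411e-02,
        5.25899953e-02, -3.07190032e-05]), 'tool_pos': array([0.19247256, 0.4880378 , 0.1949359 ]), 'tool_rot': array([-3.14031220e+00, -2.04992941e-04,  2.76578817e+00]), 'contact_force': array([-0.09361006,  0.78702743,  0.7504105 ]), 'torque': array([ 0.07486581, -0.00582142, -0.00208798]), 'grip_force': 0.0, 'opening': 0.09222159047281475}
```

View pics/t1.png

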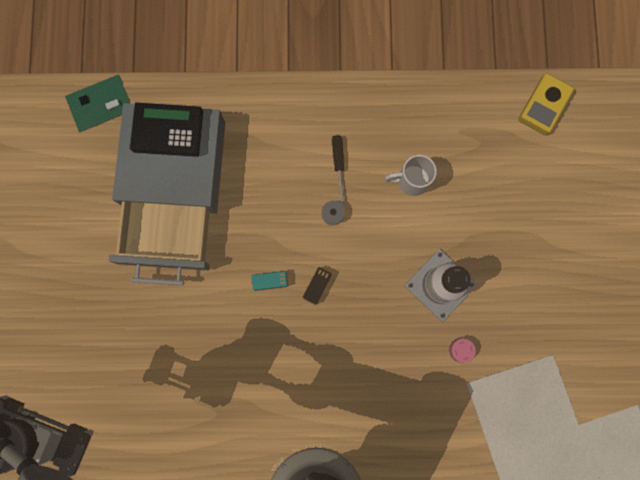

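View pics/s1.png

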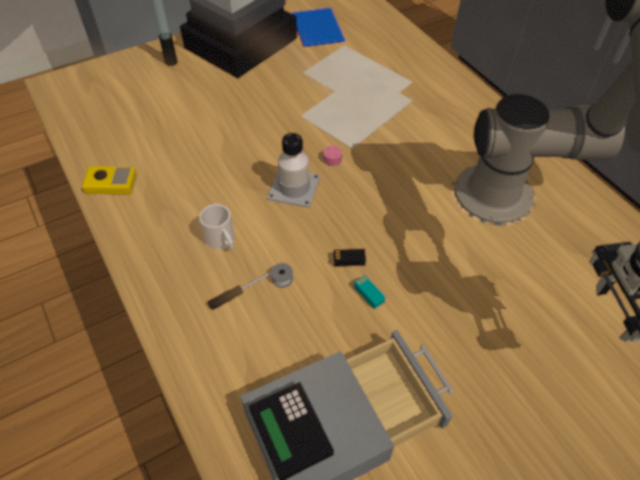

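Top view: black block (318,285) and turquoise block (270,280) both resemble the pack. The black one fits the description, and the turquoise one is the look-alike. The cap candidates are the black one on the bottle (456,279) and a pink one (463,350); the black one is meant. I'll confirm both in an enlarged crop.

```bash
python3 - <<'E'
from h import *
im=cv2.imread('pics/t1.png')
a=cv2.resize(im[255:315,240:340],None,fx=6,fy=6,interpolation=cv2.INTER_CUBIC)[:, :400*2]
b=cv2.resize(im[190:290,100:220],None,fx=3.3,fy=3.3,interpolation=cv2.INTER_CUBIC)[:240*2]
c=cv2.resize(im[240:330,400:490],None,fx=4,fy=4,interpolation=cv2.INTER_CUBIC)
o=np.zeros((600,800,3),np.uint8)
a=cv2.resize(im[255:315,290:350],None,fx=4,fy=4,interpolation=cv2.INTER_CUBIC)
b=cv2.resize(im[195:290,100:225],None,fx=3.2,fy=3.2,interpolation=cv2.INTER_CUBIC)
o[:240,:240]=a; o[250:250+b.shape[0],:b.shape[1]]=b; o[:360,420:780]=c
cv2.imwrite('pics/c1.png',o)
E
```

```text
(no output)
```

View pics/c1.png

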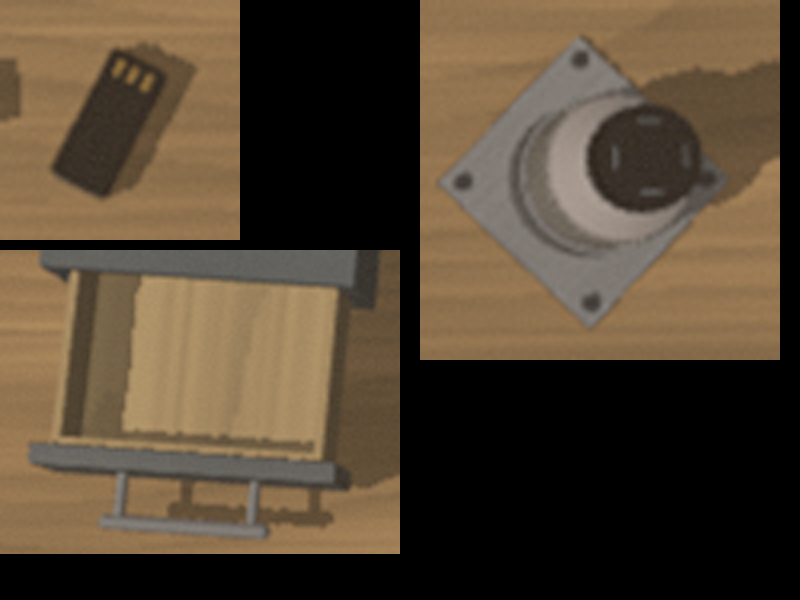

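Crop: black block with three brass contacts confirms the pack, centre ≈ (317.3,285.3). The handle bar runs from (131.2,279.7) to (183.4,283.1). The black ribbed cap's centre is ≈ (456,279.5).

```bash
python3 - <<'E'
from h import *
f=lambda x,y:(290+x/4,255+y/4)
cs=[world('top',*f(*c),.03) for c in((115,48),(165,72),(105,198),(52,168))]
for c in cs: print('packc',c.round(4))
print('len',np.linalg.norm(cs[0]-cs[3]),np.linalg.norm(cs[1]-cs[2]),'wid',np.linalg.norm(cs[0]-cs[1]),'ctr',np.mean(cs,0))
d=cs[0]-cs[3]+cs[1]-cs[2]; print('yaw',np.arctan2(d[1],d[0]))
h1=world('top',131.2,279.7,.055);h2=world('top',183.4,283.1,.055);print('handle',h1,h2,np.linalg.norm(h1-h2),(h1+h2)/2)
d=h1-h2;print('drawer yaw',np.arctan2(d[1],d[0])-np.pi/2)
u1=world('top',113.5,204,.09);u2=world('top',217,211,.09);print('unit',u1,u2,np.linalg.norm(u1-u2),(u1+u2)/2)
print('cap top',world('top',456,279.5,.182), 'holder',world('top',441,285.2,.005))
print('cap scene',world('scene',292,142,.182),'reel',world('top',333,212,.03),'mug',world('top',419,174,.09),'teal',world('top',270,280,.03))
print('pix of TCP top',pix('top',robot.observe()['tool_pos']))
E
```

```text
packc [ 0.5104 -0.0103  0.03  ]
packc [ 0.4963 -0.0388  0.03  ]
packc [ 0.4249 -0.0038  0.03  ]
packc [0.4422 0.0261 0.03  ]
len 0.07731760367815096 0.07948549146478714 wid 0.03174977342204013 ctr [ 0.4684501  -0.00671001  0.03      ]
yaw -0.47311188374419194
handle [0.48349354 0.41067531 0.055     ] [0.47468082 0.29336897 0.055     ] 0.11763690206266285 [0.47908718 0.35202214 0.055     ]
drawer yaw -0.07498481742483887
unit [0.64975622 0.44495804 0.09      ] [0.63156799 0.21435378 0.09      ] 0.23132042731535998 [0.6406621  0.32965591 0.09      ]
cap top [ 0.4667483  -0.29009624  0.182     ] holder [ 0.4675984  -0.29364546  0.005     ]
cap scene [ 0.47381846 -0.28384532  0.182     ] reel [ 0.63817288 -0.04461983  0.03      ] mug [ 0.71133842 -0.23714942  0.09      ] teal [0.48168235 0.10128746 0.03      ]
pix of TCP top [ 64.6377462 423.3172581]
```

```bash
for i in 1 2; do python3 -m jog '[[[1,-0.0365,-0.03,0,0],[1,-0.073,-0.06,0,0],[1,-0.109,-0.09,0,0],[1,-0.146,-0.12,0,0],[1,-0.146,-0.12,0,0]]]' 20; done
python3 -m jog '[[[1,-0.0365,-0.03,0,0.05],[1,-0.073,-0.06,0,0.097],[1,-0.109,-0.09,0,0.097],[1,-0.146,-0.12,0,0.097],[1,-0.146,-0.12,0,0.097]]]'
python3 - <<'E'
from h import *
s=robot.observe(); print(s['qpos'],s['tool_rot'])
P=[.4685,-.0067,.2]
print(tool(P))
# pack segmentation dark
im=snap('top','t2.png')
E
```

```text
time: 0.52
tool_pos: [0.2852, 0.32, 0.1952]
tool_rot: [-3.14, 0.0, 2.765]
contact_force: [0.3, 0.5, -0.4]
opening: 0.0917
grip_force: 0.0
time: 0.93
tool_pos: [0.3775, 0.1547, 0.1954]
tool_rot: [-3.141, 0.001, 2.764]
contact_force: [-0.1, 1.1, -0.8]
opening: 0.0916
grip_force: 0.0
time: 1.35
tool_pos: [0.4694, -0.011, 0.1952]
tool_rot: [-3.141, 0.001, 2.666]
contact_force: [0.7, -0.1, 0.0]
opening: 0.0916
grip_force: 0.0
[-1.86260940e-01  2.40580480e-01  1.66907110e+00 -9.19875695e-04
  1.23135689e+00 -1.28148946e+00] [-3.14092776e+00  8.07292404e-04  2.66633114e+00]
[ 0.00282112  0.00341172 -0.00480176]
```

```bash
python3 -m jog '[[[0.3,0.003,0.003,0.03,0],[0.3,0.003,0.003,0.06,0],[0.3,0.003,0.003,0.09,0],[0.3,0.003,0.003,0.11,0],[0.3,0.003,0.003,0.11,0]]]' 
python3 - <<'E'
from h import *
snap('top','t2.png');snap('scene','s2.png')
im=cv2.imread('pics/t2.png');a=cv2.resize(im[235:335,260:380],None,fx=4,fy=4,interpolation=cv2.INTER_CUBIC)[:,:390]
im=cv2.imread('pics/s2.png');b=cv2.resize(im[200:320,300:420],None,fx=3.4,fy=3.4,interpolation=cv2.INTER_CUBIC)[:400,:400]
o=np.zeros((410,800,3),np.uint8);o[:400,:390]=a;o[:b.shape[0],400:400+b.shape[1]]=b;cv2.imwrite('pics/c2.png',o)
print(robot.observe()['tool_pos'],robot.observe()['opening'])
E
```

```text
time: 1.82
tool_pos: [0.4634, -0.0025, 0.0817]
tool_rot: [-3.139, -0.008, 2.669]
contact_force: [0.6, -0.6, -0.3]
opening: 0.0633
grip_force: 0.0
[ 0.46639787 -0.00296636  0.0855205 ] 0.060208320840786415
```

View pics/c2.png

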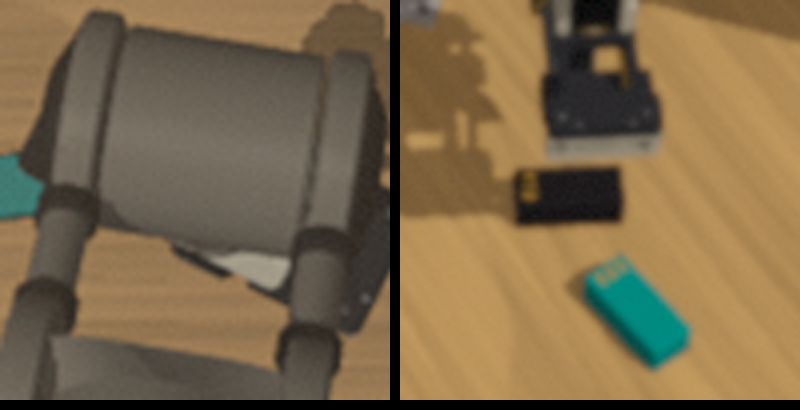

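The scene crop shows the near finger in front of the pack, square to its long sides and clear of the turquoise block, so I'm descending.

```bash
python3 -m jog '[[[0.3,-0.003,-0.002,0.025,0],[0.3,-0.003,-0.002,0.045,0],[0.3,-0.003,-0.002,0.06,0],[0.3,-0.003,-0.002,0.073,0],[0.3,-0.003,-0.002,0.073,0]]]' 25
python3 -m jog '[[[-0.6,0,0,0,0],[-0.6,0,0,0,0],[-0.6,0,0,0,0],[-0.6,0,0,0,0],[-0.6,0,0,0,0]]]'
```

```text
time: 2.33
tool_pos: [0.4683, -0.0062, 0.0122]
tool_rot: [-3.141, -0.001, 2.669]
contact_force: [-0.6, -0.0, 0.1]
opening: 0.0597
grip_force: 0.0
time: 2.75
tool_pos: [0.469, -0.0064, 0.0133]
tool_rot: [3.141, 0.001, 2.669]
contact_force: [0.0, 0.7, 0.0]
opening: 0.031
grip_force: 0.0
```

```bash
python3 -m jog '[[[-0.6,0,0,0,0]]]'
python3 - <<'E'
from h import *
snap('scene','s3.png'); crop('s3.png','c3.png',290,170,430,320,4)
E
```

```text
time: 2.83
tool_pos: [0.4687, -0.0064, 0.013]
tool_rot: [3.141, 0.001, 2.669]
contact_force: [-0.4, 0.4, -1.1]
opening: 0.0244
grip_force: 0.0
```

View pics/c3.png

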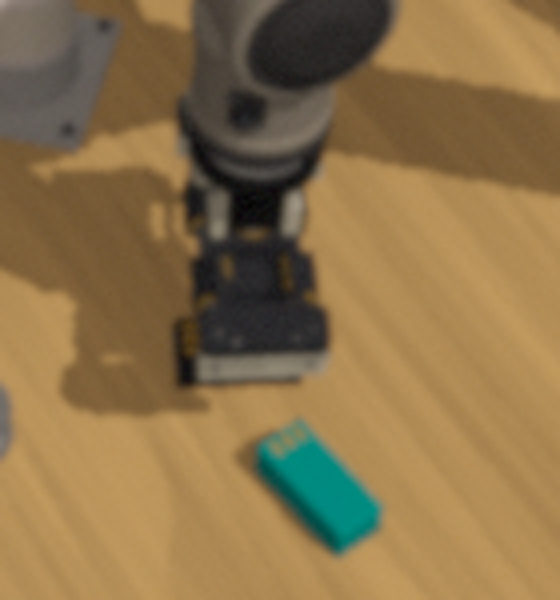

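```bash
python3 - <<'E'
from h import *
print(world('scene',349.4,254.4,.03),world('scene',350,258,.03))
s=robot.observe();print(s)
print('TCP in scene',pix('scene',s['tool_pos']),'in top',pix('top',s['tool_pos']))
E
python3 -m jog '[[[-0.6,0,0,0,0],[-0.6,0,0,0,0]]]'
```

```text
[ 0.47114523 -0.00480393  0.03      ] [0.47572421 0.00518923 0.03      ]
{'time': 2.8833, 'qpos': array([-1.77396772e-01,  4.85406492e-01,  1.90205144e+00,  1.24938333e-04,
        7.53564686e-01, -1.27547007e+00]), 'qvel': array([-0.00040135,  0.0046912 ,  0.00152257, -0.00026402, -0.00337361,
        0.0002398 ]), 'joint_efforts': array([ 6.99137076e-03, -4.18253088e+01, -1.57950461e+01, -7.11444110e-03,
        8.79648537e-02,  6.27875161e-04]), 'tool_pos': array([ 0.46861089, -0.00636476,  0.01283208]), 'tool_rot': array([3.14134491e+00, 5.20455016e-04, 2.66877847e+00]), 'contact_force': array([ 0.07694769,  0.15885535, -0.0189208 ]), 'torque': array([-0.01038078,  0.0430592 ,  0.02804004]), 'grip_force': 0.0, 'opening': 0.021194192720974114}
TCP in scene [349.60835923 257.54881412] in top [317.23156352 285.77347987]
time: 3.05
tool_pos: [0.4685, -0.0063, 0.0125]
tool_rot: [3.141, 0.0, 2.669]
contact_force: [-0.4, 0.3, -0.4]
opening: 0.0185
grip_force: 0.0
```

```bash
python3 -m jog '[[[0.3,0,0,0,0],[0.3,0,0,0,0],[0.3,0,0,0,0],[0.3,0,0,0,0],[0.3,0,0,0,0]]]'
python3 -m jog '[[[0.3,0.0,0,-0.03,0],[0.3,0,0,-0.06,0],[0.3,0,0,-0.09,0],[0.3,0,0,-0.12,0],[0.3,0,0,-0.12,0]]]'
python3 - <<'E'
from h import *
snap('scene','s4.png'); crop('s4.png','c4.png',290,170,430,320,4)
E
```

```text
time: 3.47
tool_pos: [0.4684, -0.0063, 0.0125]
tool_rot: [3.141, -0.0, 2.669]
contact_force: [-0.6, 0.1, 0.3]
opening: 0.0473
grip_force: 0.0
time: 3.88
tool_pos: [0.4717, -0.0069, 0.1379]
tool_rot: [3.139, 0.01, 2.669]
contact_force: [0.8, -0.3, 0.3]
opening: 0.0599
grip_force: 0.0
```

View pics/c4.png

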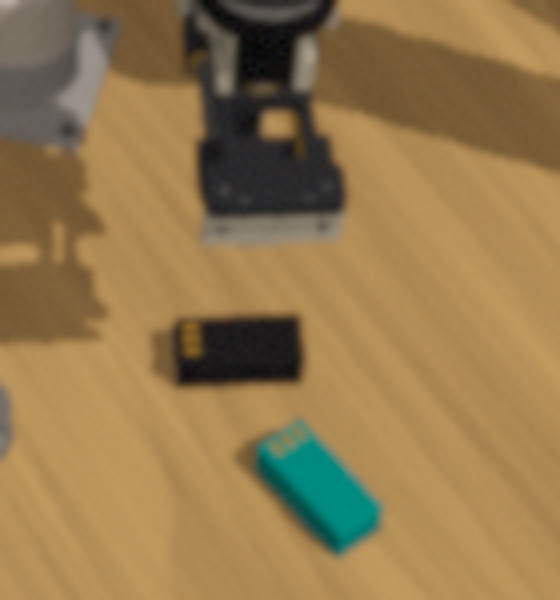

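```bash
python3 - <<'E'
from h import *
for nm,P,yaw in(('s3',[.4685,-.0063,.0125],2.669),('s4',[.4717,-.0069,.1379],2.669)):
  Rm=R.from_euler('xyz',[np.pi,0,yaw]).as_matrix(); P=np.array(P)
  for lab,q in(('tip ctr',[0,0,.008]),('tcp',[0,0,0]),('tip+y back',[0,.049,.008]),('tip+y30',[0,.03,.008]),('tip-y',[0,-.03,.008]),('body ++',[.0375,.095,-.058]),('body -+',[-.0375,.095,-.058]),('body +-',[.0375,-.095,-.058]),('body xy',[.095,.0375,-.058]),('body x-y',[.095,-.0375,-.058])):
    u=pix('scene',P+Rm@q); print(nm,lab,u.round(1),'crop',((u-[290,170])*4).round())
E
```

```text
s3 tip ctr [349.5 259.5] crop [238. 358.]
s3 tcp [349.7 257.6] crop [239. 351.]
s3 tip+y back [351.3 275.7] crop [245. 423.]
s3 tip+y30 [350.6 269.3] crop [242. 397.]
s3 tip-y [348.4 249.9] crop [234. 319.]
s3 body ++ [370.6 275.6] crop [322. 423.]
s3 body -+ [338.5 277.2] crop [194. 429.]
s3 body +- [362.  213.1] crop [288. 172.]
s3 body xy [391.7 254.5] crop [407. 338.]
s3 body x-y [387.5 229.9] crop [390. 240.]
s4 tip ctr [350.7 229. ] crop [243. 236.]
s4 tcp [350.8 226.9] crop [243. 228.]
s4 tip+y back [352.7 245.8] crop [251. 303.]
s4 tip+y30 [351.9 239.2] crop [247. 277.]
s4 tip-y [349.5 219.1] crop [238. 196.]
s4 body ++ [373.5 243.8] crop [334. 295.]
s4 body -+ [338.9 245.4] crop [196. 302.]
s4 body +- [364.  179.4] crop [296.  38.]
s4 body xy [396.1 222. ] crop [425. 208.]
s4 body x-y [391.5 196.7] crop [406. 107.]
```

```bash
python3 - <<'E'
from h import *
def ov(cam,f,P,rot,g,box,k):
  im=cv2.imread('pics/'+f); x0,y0,x1,y1=box
  a=cv2.resize(im[y0:y1,x0:x1],None,fx=k,fy=k,interpolation=cv2.INTER_CUBIC); Rm=R.from_euler('xyz',rot).as_matrix()
  p=lambda q:tuple(int(v) for v in (pix(cam,np.array(P)+Rm@q)-[x0,y0])*k)
  b=[p([sx*.0375,sy*.095,-.058]) for sx,sy in((1,1),(1,-1),(-1,-1),(-1,1))]
  cv2.polylines(a,[np.array(b)],True,(0,255,255),1)
  for s in(1,-1):
    cv2.line(a,p([0,s*g/2,.008]),p([0,s*g/2,-.058]),(0,255,0) if s>0 else (255,0,255),2)
  cv2.circle(a,p([0,0,0]),3,(0,0,255),-1); return a
A=ov('scene','s4.png',[.4717,-.0069,.1379],[3.139,.01,2.669],.06,(310,110,440,290),3)
B=ov('scene','s1.png',[.1925,.488,.195],[-3.14,0,2.766],.092,(540,220,640,360),3.5)
C=ov('top','t1.png',[.1925,.488,.195],[-3.14,0,2.766],.092,(0,380,110,480),3)
o=np.zeros((600,760,3),np.uint8)
for im,x,y in((A,0,0),(B,400,0)): o[y:y+im.shape[0],x:x+im.shape[1]]=im
o2=np.zeros((600,800,3),np.uint8);o2[:,:760]=o;
C=C[:, :];cv2.imwrite('pics/o1.png',o2[:560]) ;cv2.imwrite('pics/o2.png',C)
o3=np.zeros((600,800,3),np.uint8);o3[:540,:390]=A;B=cv2.resize(B,None,fx=.65,fy=.65);o3[:B.shape[0],400:400+B.shape[1]]=B;C=cv2.resize(C,None,fx=.8,fy=.8);o3[330:330+C.shape[0],400:400+C.shape[1]]=C
cv2.imwrite('pics/o3.png',o3)
E
```

```text
(no output)
```

View pics/o3.png

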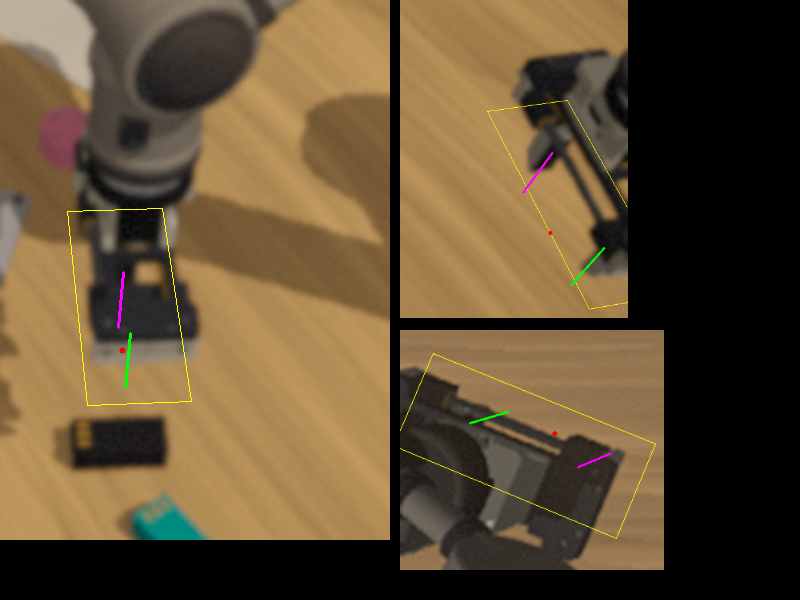

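The overlay (red = reported TCP, yellow = body) shows the real gripper consistently higher than the state implies, by about 50–60 mm. That explains why the fingers closed on air above the pack. I'll check nose_length and fit the offset.

```bash
python3 - <<'E'
from h import *
print(robot.nose_length, [a for a in dir(robot) if a[0]!='_'])
# fit height offset: body end corners seen in t1 (C: scale 2.4, origin (400,330)) and s4 (A scale 3)
P=np.array([.1925,.488,.195]);Rm=R.from_euler('xyz',[-3.14,0,2.766]).as_matrix()
obsC=[((622-400)/2.4,380+(455-330)/2.4),((578-400)/2.4,380+(555-330)/2.4)]
P4=np.array([.4717,-.0069,.1379]);R4=R.from_euler('xyz',[3.139,.01,2.669]).as_matrix()
obsA=[(310+197/3,110+345/3),(310+92/3,110+362/3)]
for dz in(-.0,.02,.04,.05,.06,.07,.08):
  c=[pix('top',P+[0,0,dz]+Rm@q) for q in([.0375,-.095,-.058],[-.0375,-.095,-.058])]
  a=[pix('scene',P4+[0,0,dz]+R4@q) for q in([.0375,.095,-.058],[-.0375,.095,-.058])]
  print(dz,np.round(c,1).tolist(),np.round(a,1).tolist())
print(np.round(obsC,1).tolist(),np.round(obsA,1).tolist())
E
```

```text
0.008 ['IKError', 'camera_model', 'hand_in', 'nose_length', 'observe', 'read_camera']
-0.0 [[90.2, 466.7], [106.7, 427.4]] [[373.8, 243.8], [339.2, 245.2]]
0.02 [[86.1, 469.2], [102.9, 429.2]] [[374.5, 238.2], [339.5, 239.6]]
0.04 [[81.9, 471.7], [99.0, 431.0]] [[375.3, 232.4], [339.8, 233.8]]
0.05 [[79.7, 473.0], [97.0, 431.9]] [[375.6, 229.5], [339.9, 230.9]]
0.06 [[77.5, 474.3], [94.9, 432.8]] [[376.0, 226.5], [340.1, 227.9]]
0.07 [[75.2, 475.7], [92.8, 433.8]] [[376.4, 223.5], [340.2, 224.9]]
0.08 [[72.9, 477.0], [90.7, 434.8]] [[376.8, 220.5], [340.4, 221.8]]
[[92.5, 432.1], [74.2, 473.8]] [[375.7, 225.0], [340.7, 230.7]]
```

Both views agree on a TCP height offset of about +0.055 to 0.065 m, with x/y correct. I'll descend in guarded steps, watching the force.

```bash
python3 -m jog '[[[0.3,0,0,0.04,0],[0.3,0,0,0.08,0],[0.3,0,0,0.11,0],[0.3,0,0,0.125,0],[0.3,0,0,0.13,0]]]' | head -4
python3 -m jog '[[[0.3,0,0,0.006,0],[0.3,0,0,0.012,0],[0.3,0,0,0.012,0]]]' | head -4
python3 -m jog '[[[0.3,0,0,0.005,0],[0.3,0,0,0.01,0],[0.3,0,0,0.01,0]]]' | head -4
```

```text
time: 4.35
tool_pos: [0.4654, -0.0059, -0.001]
tool_rot: [-3.14, -0.007, 2.669]
contact_force: [-0.4, 1.0, -0.2]
time: 4.6
tool_pos: [0.4684, -0.0063, -0.0098]
tool_rot: [3.142, -0.0, 2.669]
contact_force: [-0.5, -0.1, -0.2]
time: 4.85
tool_pos: [0.4683, -0.0063, -0.0198]
tool_rot: [3.142, -0.0, 2.669]
contact_force: [-0.8, 0.2, -0.1]
```

Tips are already reported 28 mm below the table with no contact, so the height offset is confirmed. I'll keep creeping down.

```bash
for i in 1 2 ; do python3 -m jog '[[[0.3,0,0,0.004,0],[0.3,0,0,0.008,0],[0.3,0,0,0.008,0]]]' | sed -n '2p;4p'; done
python3 -m jog '[[[-0.3,0,0,0.0,0],[-0.3,0,0,0,0],[-0.3,0,0,0,0],[-0.3,0,0,0,0],[-0.3,0,0,0,0]]]'
```

```text
tool_pos: [0.4681, -0.0063, -0.0281]
contact_force: [0.6, -0.2, -0.1]
tool_pos: [0.469, -0.0064, -0.0313]
contact_force: [-13.8, 1.3, 54.2]
time: 5.77
tool_pos: [0.4715, -0.007, -0.0312]
tool_rot: [3.14, 0.008, 2.669]
contact_force: [-7.6, -0.2, 46.2]
opening: 0.036
grip_force: 40.1
```

Contact was at reported z ≈ −0.031, so true height ≈ reported + 0.039. The grip now holds the pack at 36 mm opening and 40 N, matching its width. Lifting and working out the move.

```bash
python3 -m jog '[[[-0.3,0,0,-0.03,0],[-0.3,0,0,-0.065,0],[-0.3,0,0,-0.10,0],[-0.3,0,0,-0.13,0],[-0.3,0,0,-0.13,0]]]' 30
python3 - <<'E'
from h import *
s=robot.observe();print(tool([.583,.344,s['tool_pos'][2]]),s['qpos'],s['tool_pos'])
E
```

```text
time: 6.18
tool_pos: [0.472, -0.0069, 0.0998]
tool_rot: [3.138, 0.01, 2.669]
contact_force: [2.4, 0.2, -1.0]
opening: 0.0361
grip_force: 30.0
[0.06087638 0.36295692 0.00053286] [-1.77224855e-01  3.47793681e-01  1.81274180e+00  1.29839655e-04
  9.70649324e-01 -1.27543213e+00] [ 0.47196014 -0.00687618  0.09977234]
```

```bash
python3 -m jog '[[[-0.3,0.006,0.036,0,0],[-0.3,0.012,0.072,0,0],[-0.3,0.018,0.109,0,0],[-0.3,0.024,0.145,0,0],[-0.3,0.0305,0.1815,0,0]]]' >/dev/null
python3 -m jog '[[[-0.3,0.006,0.036,0,-0.1],[-0.3,0.012,0.072,0,-0.2],[-0.3,0.018,0.109,0,-0.3],[-0.3,0.024,0.145,0,-0.398],[-0.3,0.0305,0.1815,0,-0.398]]]' >/dev/null
python3 -m jog '[[[-0.3,0,0,0,0],[-0.3,0,0,0,0]]]'
python3 - <<'E'
from h import *
s=robot.observe();print(tool([.583,.344,s['tool_pos'][2]]),s['qpos'])
im=snap('scene','s5.png'); crop('s5.png','c5.png',240,260,480,440,3.3)
snap('top','t5.png')
E
```

```text
time: 7.18
tool_pos: [0.5786, 0.3463, 0.0921]
tool_rot: [-3.141, -0.002, 3.07]
contact_force: [0.2, -0.0, -1.9]
opening: 0.0359
grip_force: 30.0
[-4.58225168e-03 -1.96106893e-03 -7.55133337e-06] [ 4.25752819e-01  7.02617804e-01  1.20054473e+00  5.69809323e-05
  1.24080599e+00 -1.07298007e+00]
```

View pics/c5.png

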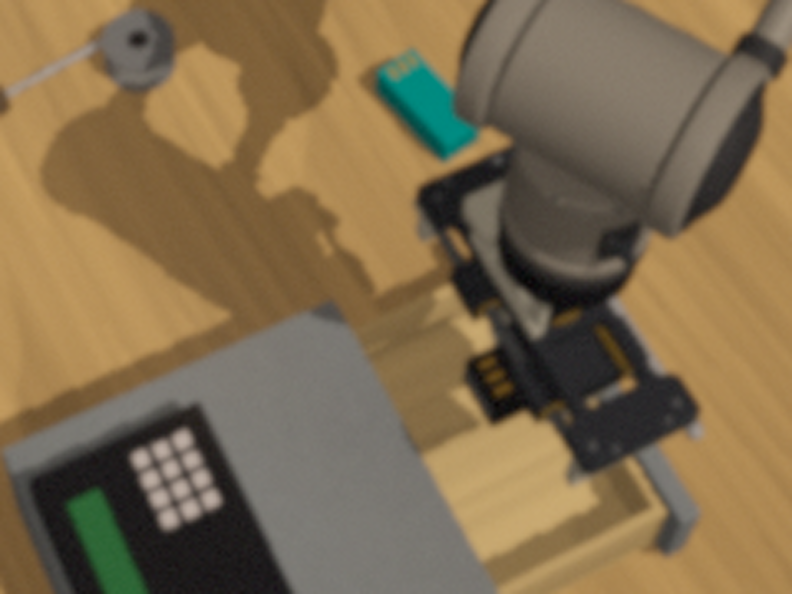

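Pack is held level over the open drawer, its brass end towards the unit and clear of front panel and unit. Lowering.

```bash
python3 -m jog '[[[-0.3,-0.004,-0.002,0.025,0],[-0.3,-0.004,-0.002,0.05,0],[-0.3,-0.004,-0.002,0.075,0],[-0.3,-0.004,-0.002,0.084,0],[-0.3,-0.004,-0.002,0.084,0]]]' |sed -n '2p;4,6p'
python3 -m jog '[[[-0.3,0,0,0.004,0],[-0.3,0,0,0.008,0],[-0.3,0,0,0.01,0],[-0.3,0,0,0.01,0]]]' |sed -n '2p;4,6p'
```

```text
tool_pos: [0.5815, 0.3402, 0.0077]
contact_force: [0.2, -0.2, -2.4]
opening: 0.0358
grip_force: 30.0
tool_pos: [0.5836, 0.3424, 0.0012]
contact_force: [0.7, -0.7, -1.6]
opening: 0.0355
grip_force: 30.0
```

```bash
python3 -m jog '[[[-0.3,0,0,0.002,0],[-0.3,0,0,0.004,0],[-0.3,0,0,0.005,0],[-0.3,0,0,0.005,0]]]' |sed -n '2p;4,6p'
python3 -m jog '[[[0.3,0,0,0,0],[0.3,0,0,0,0],[0.3,0,0,0,0],[0.3,0,0,0,0],[0.3,0,0,0,0]]]' |sed -n '2p;4,6p'
python3 -m jog '[[[0.3,0,0,-0.03,0],[0.3,0,0,-0.06,0],[0.3,0,0,-0.09,0],[0.3,0,0,-0.1,0],[0.3,0,0,-0.1,0]]]' |sed -n '2p;4,6p'
python3 - <<'E'
from h import *
s=robot.observe();print(s['tool_pos'],s['tool_rot'],s['qpos'])
print(tool([.415,.357,s['tool_pos'][2]]))
E
```

```text
tool_pos: [0.5831, 0.3423, -0.0047]
contact_force: [-0.5, 0.1, -1.5]
opening: 0.0359
grip_force: 30.0
tool_pos: [0.5834, 0.3424, -0.0042]
contact_force: [-0.7, 0.0, 0.3]
opening: 0.0591
grip_force: 0.0
tool_pos: [0.5852, 0.3432, 0.0993]
contact_force: [0.2, 0.4, -0.5]
opening: 0.0597
grip_force: 0.0
[0.58515839 0.34321658 0.09929294] [3.13822822 0.00613591 3.06683719] [ 4.17567710e-01  6.97879041e-01  1.18898574e+00  6.81297819e-05
  1.24773041e+00 -1.07850488e+00]
[ 0.17070937  0.00104002 -0.00104398]
```

```bash
python3 -m jog '[[[0.3,0.037,0,0,0],[0.3,0.074,0,0,0],[0.3,0.111,0,0,0],[0.3,0.15,0,0,0],[0.3,0.15,0,0,0]]]' |sed -n '2p;4,6p'
python3 -m jog '[[[0.3,0,0,0.03,0],[0.3,0,0,0.06,0],[0.3,0,0,0.09,0],[0.3,0,0,0.095,0],[0.3,0,0,0.095,0]]]' |sed -n '2p;4,6p'
python3 - <<'E'
from h import *
snap('top','t6.png');snap('scene','s6.png')
im=cv2.imread('pics/t6.png');a=cv2.resize(im[190:320,90:230],None,fx=2.8,fy=2.8,interpolation=cv2.INTER_CUBIC)
im=cv2.imread('pics/s6.png');b=cv2.resize(im[310:460,320:470],None,fx=2.6,fy=2.6,interpolation=cv2.INTER_CUBIC)
o=np.zeros((400,800,3),np.uint8);o[:a.shape[0],:a.shape[1]]=a;o[:b.shape[0],400:400+b.shape[1]]=b;cv2.imwrite('pics/c6.png',o)
E
```

```text
tool_pos: [0.4249, 0.3523, 0.0928]
contact_force: [-0.6, 0.0, -1.3]
opening: 0.0596
grip_force: 0.0
tool_pos: [0.4317, 0.3522, -0.0023]
contact_force: [-0.3, -0.5, 0.3]
opening: 0.0597
grip_force: 0.0
```

View pics/c6.png

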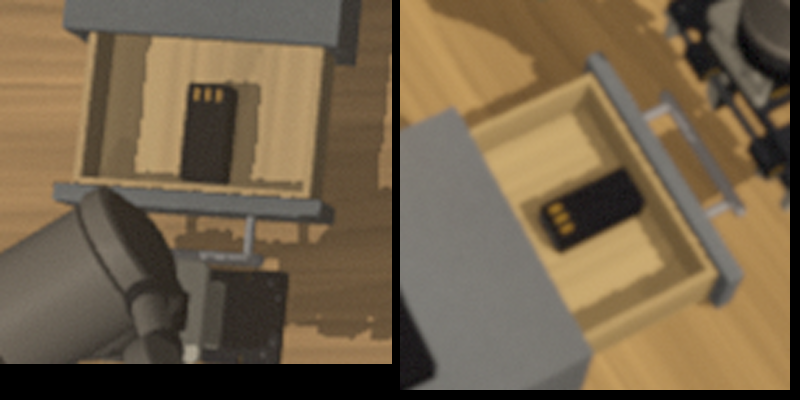

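The pack lies flat and released in the drawer, with the fingers in front of the handle bar. Pushing it shut.

```bash
python3 -m jog '[[[0.3,-0.015,0,0,0],[0.3,-0.03,0,0,0],[0.3,-0.045,0,0,0],[0.3,-0.06,0,0,0],[0.3,-0.075,0,0,0]]]' |sed -n '2p;4p'
python3 -m jog '[[[0.3,-0.012,0,0,0],[0.3,-0.024,0,0,0],[0.3,-0.036,0,0,0],[0.3,-0.048,0,0,0],[0.3,-0.055,0,0,0]]]' |sed -n '2p;4p'
python3 -m jog '[[[0.3,-0.004,0,0,0],[0.3,-0.008,0,0,0],[0.3,-0.008,0,0,0]]]' |sed -n '2p;4p'
```

```text
tool_pos: [0.5097, 0.3485, 0.0026]
contact_force: [-0.6, 0.7, -0.8]
tool_pos: [0.5654, 0.3441, 0.0027]
contact_force: [-1.3, -0.5, 1.2]
tool_pos: [0.5721, 0.3433, 0.0013]
contact_force: [0.0, -1.0, 0.5]
```

```bash
python3 -m jog '[[[0.3,-0.004,0,0,0],[0.3,-0.008,0,0,0],[0.3,-0.008,0,0,0]]]' |sed -n '2p;4p'
python3 -m jog '[[[0.3,-0.004,0,0,0],[0.3,-0.006,0,0,0],[0.3,-0.006,0,0,0]]]' |sed -n '2p;4p'
```

```text
tool_pos: [0.58, 0.3426, 0.0007]
contact_force: [-0.1, 0.3, 0.4]
tool_pos: [0.5858, 0.3421, 0.0005]
contact_force: [0.9, 0.2, -0.3]
```

```bash
for i in 1 2; do python3 -m jog '[[[0.3,-0.003,0,0,0],[0.3,-0.005,0,0,0],[0.3,-0.005,0,0,0]]]' |sed -n '2p;4p'; done
python3 - <<'E'
from h import *
snap('top','t7.png');snap('scene','s7.png')
# unit-top colour at front: look along drawer axis for wood-coloured drawer interior, at z=.05 y side strips
im=cv2.imread('pics/t7.png').astype(int)
a=np.array([.9972,-.075]);n=np.array([.075,.9972]);F=np.array([.6407,.3297])
for off in(-.07,.07):
  print(off,[ (int(round(1000*d)),im[tuple(np.round(pix('top',[*(F+a*d+n*off),.078])[::-1]).astype(int))].tolist()) for d in np.arange(-.07,.011,.008)])
E
```

```text
tool_pos: [0.5858, 0.342, 0.0004]
contact_force: [-14.5, 0.7, 8.8]
tool_pos: [0.5855, 0.342, 0.0002]
contact_force: [-32.2, -0.3, 19.1]
-0.07 [(-70, [37, 43, 48]), (-62, [43, 48, 50]), (-54, [47, 51, 54]), (-46, [34, 38, 45]), (-38, [36, 41, 43]), (-30, [38, 42, 45]), (-22, [33, 35, 41]), (-14, [37, 42, 46]), (-6, [59, 60, 63]), (2, [68, 73, 74]), (10, [61, 66, 70])]
0.07 [(-70, [74, 84, 90]), (-62, [49, 57, 62]), (-54, [67, 74, 79]), (-46, [60, 69, 73]), (-38, [54, 63, 67]), (-30, [68, 77, 83]), (-22, [76, 85, 91]), (-14, [79, 88, 95]), (-6, [82, 95, 101]), (2, [87, 97, 105]), (10, [96, 107, 113])]
```

The drawer stopped firmly where shut was predicted (0.586). Retreating, lifting and heading for the bottle.

```bash
python3 -m jog '[[[0.3,0.025,0,0,0],[0.3,0.05,0,0,0],[0.3,0.075,0,0,0],[0.3,0.075,0,-0.03,0],[0.3,0.075,0,-0.06,0]]]' 50 |sed -n '2p;4p'
python3 -m jog '[[[1,0,0,-0.035,0],[1,0,0,-0.07,0],[1,0,0,-0.105,0],[1,0,0,-0.14,0],[1,0,0,-0.14,0]]]' |sed -n '2p;4p'
python3 - <<'E'
from h import *
s=robot.observe();print(s['tool_pos'],s['tool_rot'])
print(tool([.469,-.291,.2]))
snap('top','t8.png');snap('scene','s8.png')
E
```

```text
tool_pos: [0.5174, 0.3465, 0.0593]
contact_force: [0.5, 0.3, 0.9]
tool_pos: [0.5237, 0.3486, 0.209]
contact_force: [0.0, 0.9, 1.2]
[0.52365725 0.34862078 0.20904375] [3.13438977 0.01219636 3.06692034]
[ 0.00689714 -0.64196384  0.00433647]
```

```bash
for i in 1 2; do python3 -m jog '[[[1,0,-0.04,0,0],[1,0,-0.08,0,0],[1,0,-0.12,0,0],[1,0,-0.16,0,0],[1,0,-0.2,0,0]]]' >/dev/null; done
python3 -m jog '[[[1,0,-0.04,0,0.1],[1,0,-0.08,0,0.2],[1,0,-0.12,0,0.3],[1,0,-0.16,0,0.4],[1,0.005,-0.2,0,0.5]]]' >/dev/null
python3 -m jog '[[[1,0,0,0,0.1],[1,0,0,0,0.2],[1,0,0,0,0.3],[1,0,0,0,0.4],[1,0,0,0,0.5]]]' >/dev/null
python3 -m jog '[[[1,0,0,0,0.1],[1,0,0,0,0.2],[1,0,0,0,0.3],[1,0,0,0,0.4],[1,0,0,0,0.5]]]' >/dev/null
python3 -m jog '[[[1,0,0,0,0],[1,0,0,0,0]]]'
python3 - <<'E'
from h import *
s=robot.observe();print(s['qpos'])
# refine cap: dark blob centroid in t1 (top) & s1 (scene)
for n,f,(x0,y0,x1,y1) in(('top','t1.png',(438,258,478,300)),('scene','s1.png',(276,128,310,160))):
  g=cv2.imread('pics/'+f).max(2)[y0:y1,x0:x1]; m=(g<62).astype(np.uint8)
  k,l,st,c=cv2.connectedComponentsWithStats(m); i=1+np.argmax(st[1:,4]); print(n,st[i],c[i]+[x0,y0])
for P in([.467,-.291,.182],[.467,-.291,.15]): print(pix('top',P),pix('scene',P))
for n in 'c',:
  print('shut drawer handle pixel expected', pix('scene',[.598,.343,.052]))
print(tool([.469,-.291,.2]))
E
```

```text
time: 15.5
tool_pos: [0.4701, -0.2506, 0.1991]
tool_rot: [-3.14, -0.002, 1.57]
contact_force: [0.7, -0.0, -0.2]
opening: 0.0918
grip_force: 0.0
[-6.33743935e-01  3.54941257e-01  1.49459969e+00  5.68882597e-05
  1.29463504e+00 -6.32640928e-01]
top [  4   8  31  27 502] [455.81075697 279.38844622]
scene [  7   6  19  21 339] [291.89380531 144.15044248]
[456.43854364 279.37212348] [292.99395181 139.36386933]
[453.10877624 280.59748173] [293.38141387 148.57158175]
shut drawer handle pixel expected [388.07010915 391.22134287]
[-0.04040524 -0.00101452 -0.00094598]
```

```bash
python3 -m jog '[[[1,-0.02,-0.002,0,0],[1,-0.04,-0.002,0,0],[1,-0.04,-0.002,0,0],[1,-0.04,-0.002,0.02,0],[1,-0.04,-0.002,0.03,0]]]' |sed -n '2p;4p'
python3 -m jog '[[[1,0,0,0,0],[1,0,0,0,0]]]' |sed -n '2p;4p'
python3 - <<'E'
from h import *
snap('scene','s9.png');snap('top','t9.png')
im=cv2.imread('pics/s9.png');a=cv2.resize(im[80:220,230:370],None,fx=2.8,fy=2.8,interpolation=cv2.INTER_CUBIC)
im=cv2.imread('pics/s8.png');b=cv2.resize(im[310:460,320:470],None,fx=2.6,fy=2.6,interpolation=cv2.INTER_CUBIC)
o=np.zeros((400,800,3),np.uint8);o[:a.shape[0],:a.shape[1]]=a;o[:b.shape[0],400:400+b.shape[1]]=b;cv2.imwrite('pics/c9.png',o)
E
```

```text
tool_pos: [0.4677, -0.2904, 0.1686]
contact_force: [-1.0, 0.4, -1.0]
tool_pos: [0.4681, -0.2902, 0.1698]
contact_force: [-0.0, 0.7, 0.2]
```

View pics/c9.png

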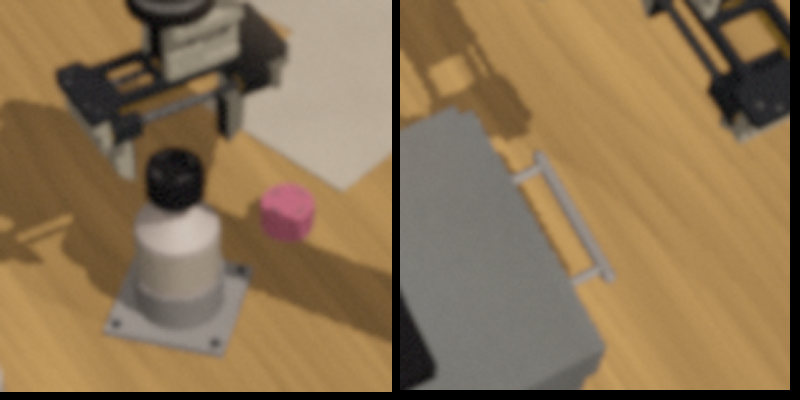

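The drawer is shut (handle next to the unit), and the fingertips straddle the black cap evenly. Descending and gripping.

```bash
python3 -m jog '[[[1,0.0,0,0.018,0],[1,0,0,0.036,0],[1,0,0,0.048,0],[1,0,0,0.054,0],[1,0,0,0.054,0]]]' 50 |sed -n '2p;4p'
python3 -m jog '[[[-0.2,0,0,0,0],[-0.2,0,0,0,0],[-0.2,0,0,0,0],[-0.2,0,0,0,0],[-0.2,0,0,0,0]]]'
python3 -m jog '[[[-0.2,0,0,0,0],[-0.2,0,0,0,0],[-0.2,0,0,0,0]]]'
```

```text
tool_pos: [0.4682, -0.2905, 0.1159]
contact_force: [-0.5, -0.7, -0.1]
time: 17.02
tool_pos: [0.4687, -0.2911, 0.117]
tool_rot: [3.141, 0.001, 1.567]
contact_force: [0.3, 0.8, 0.1]
opening: 0.0629
grip_force: 0.0
time: 17.27
tool_pos: [0.4686, -0.291, 0.1168]
tool_rot: [3.141, 0.0, 1.567]
contact_force: [-0.7, 0.7, 2.0]
opening: 0.0538
grip_force: 50.0
```

Gripped at 53.8 mm, matching the cap's diameter. Pressing down in small steps.

```bash
python3 -m jog '[[[-0.2,0,0,0.002,0],[-0.2,0,0,0.004,0],[-0.2,0,0,0.004,0]]]' |sed -n '2p;4,6p'
python3 -m jog '[[[-0.2,0,0,0.001,0],[-0.2,0,0,0.002,0],[-0.2,0,0,0.002,0]]]' |sed -n '2p;4,6p'
```

```text
tool_pos: [0.4686, -0.291, 0.1129]
contact_force: [-0.9, 1.2, 7.5]
opening: 0.0529
grip_force: 50.0
tool_pos: [0.4686, -0.291, 0.1112]
contact_force: [-2.1, 1.0, 8.6]
opening: 0.0537
grip_force: 50.0
```

```bash
python3 -m jog '[[[-0.2,0,0,0.0006,-0.06],[-0.2,0,0,0.0006,-0.14],[-0.2,0,0,0.0006,-0.22],[-0.2,0,0,0.0006,-0.3],[-0.2,0,0,0.0006,-0.38]]]' |sed -n '2,6p'
python3 - <<'E'
from h import *
print(robot.observe()['torque'])
E
```

```text
tool_pos: [0.4691, -0.2917, 0.1111]
tool_rot: [3.14, 0.003, 1.951]
contact_force: [-1.2, -0.6, 8.5]
opening: 0.0536
grip_force: 50.0
[-0.06404289  0.18065274 -0.05713509]
```

```bash
for i in 1 2 3; do python3 -m jog '[[[-0.2,0,0,0,-0.08],[-0.2,0,0,0,-0.16],[-0.2,0,0,0,-0.24],[-0.2,0,0,0,-0.32],[-0.2,0,0,0,-0.37]]]' |sed -n '2,6p'; done
python3 -m jog '[[[-0.2,0,0,0,0],[-0.2,0,0,0,0]]]' |sed -n '2,6p'
python3 - <<'E'
from h import *
s=robot.observe();print(s['torque'],s['qpos'])
E
```

```text
tool_pos: [0.4692, -0.2918, 0.1112]
tool_rot: [3.141, 0.003, 2.321]
contact_force: [-0.5, -1.1, 9.4]
opening: 0.0532
grip_force: 50.0
tool_pos: [0.4688, -0.2917, 0.111]
tool_rot: [-3.141, 0.002, 2.691]
contact_force: [-2.3, -0.6, 8.9]
opening: 0.0537
grip_force: 50.0
tool_pos: [0.4678, -0.292, 0.1109]
tool_rot: [-3.139, -0.0, 3.061]
contact_force: [-5.7, -2.3, 8.7]
opening: 0.0533
grip_force: 50.0
tool_pos: [0.4679, -0.2921, 0.1109]
tool_rot: [-3.139, -0.0, 3.057]
contact_force: [-5.7, -2.1, 8.2]
opening: 0.0532
grip_force: 50.0
[-0.33097832  0.80439153  0.04537435] [-6.95785194e-01  4.69636641e-01  1.57353053e+00 -2.15670542e-03
  1.09726273e+00 -2.18113628e+00]
```

Turned 85° with steady pressure. Now a gentle lift, watching for a downward pull.

```bash
python3 -m jog '[[[-0.2,0,0,-0.004,0],[-0.2,0,0,-0.008,0],[-0.2,0,0,-0.012,0],[-0.2,0,0,-0.012,0]]]' |sed -n '2,6p'
python3 -m jog '[[[-0.2,0,0,-0.004,0],[-0.2,0,0,-0.008,0],[-0.2,0,0,-0.012,0],[-0.2,0,0,-0.012,0]]]' |sed -n '2,6p'
```

```text
tool_pos: [0.4678, -0.2919, 0.1221]
tool_rot: [-3.14, -0.001, 3.057]
contact_force: [-4.5, -4.6, 2.5]
opening: 0.0532
grip_force: 50.0
tool_pos: [0.4691, -0.2909, 0.1347]
tool_rot: [-3.141, 0.002, 3.057]
contact_force: [0.9, 0.5, -0.1]
opening: 0.0533
grip_force: 50.0
```

```bash
python3 -m jog '[[[-0.2,0,0,-0.02,0],[-0.2,0,0,-0.04,0],[-0.2,0,0,-0.06,0],[-0.2,0,0,-0.07,0],[-0.2,0,0,-0.07,0]]]' |sed -n '2,6p'
python3 -m jog '[[[-0.2,0,0,0,0],[-0.2,0,0,0,0],[-0.2,0,0,0,0],[-0.2,0,0,0,0],[-0.2,0,0,0,0]]]' |sed -n '1,6p'
python3 - <<'E'
from h import *
im=snap('scene','s10.png'); crop('s10.png','c10.png',220,40,370,200,3.6)
E
```

```text
tool_pos: [0.4696, -0.2915, 0.2062]
tool_rot: [-3.139, 0.004, 3.057]
contact_force: [-1.3, -0.1, -1.0]
opening: 0.0532
grip_force: 50.0
time: 21.1
tool_pos: [0.4682, -0.2907, 0.2031]
tool_rot: [3.141, -0.001, 3.057]
contact_force: [-0.5, 0.8, -0.4]
opening: 0.0535
grip_force: 50.0
```

View pics/c10.png

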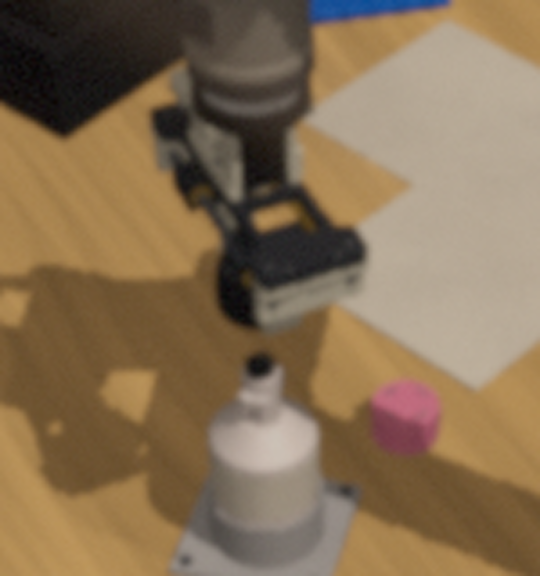

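The neck and black seal are bare at crop (262,365), and the cap is held between the fingers above them at (245,290). Handing in.

```bash
python3 -c "
from cell import robot
print(robot.hand_in())"
```

```text
the job is handed in; nothing more can be done
None
```

I handed the job in at about 21 s: the pack is in the shut drawer, and the cap is off and held level over the bottle's mouth, by my estimate about 6 cm above it. `hand_in()` gave no verdict.

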